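# Gauge the thickness of a braced strip

### The arm

A 6-joint arm with a two-finger parallel gripper is mounted at the origin on the work surface. World frame = base frame: x ahead of the robot, y to its left, z up, the work surface at z = 0. Lengths are in m, angles in rad, forces in N, time in s.
With the tool pointing down it reaches from about 0.3 to 0.875 m from the base axis. Payload 6.4 kg.
Tool frame: the origin (TCP) lies on the centre line of the jaws, within the pads' length; the fingertips stand 25 mm ahead of it and the grasp point (between the pads) lies 6 mm ahead of it; z points along the fingers, y is the line along which they close (so a half turn about z gives the same grasp; the last joint's range is limited). The gripper opens to 85 mm and grips with 20 to 120 N. Pads are 22 mm wide; open, the fingers measure 114 mm over their backs; the gripper's body (76 mm by 85 mm) begins 54 mm behind the grasp point. The pads swing forward as they close: fully open they stand 13 mm farther back than shut.
Start: joints at [0.924, 0.181, 1.607, -0, 1.354, -0.206], TCP at [0.245, 0.52, 0.256] pointing down, gripper open.
Joint ranges: [-2.99, 2.99], [-0.89, 2.07], [0.3, 2.58], [-1.14, 4.28], [0, 2.63], [-3.12, 3.12]. Speed limits (rad/s): [2.57, 2.57, 3.01, 3.14, 3.14, 3.14].

### API

Orientations are given as a unit quaternion [w, x, y, z].
In Python, from bench import get_obs, camera, hand_in, spot_in gives the robot as it stands.
- The arm moves only by the shell command python3 -m jog 'ROWS'. ROWS is JSON, one flat list of numbers, 7 for each row, row after row: the shift along the tool's x, y, z in m, then the turn, a rotation vector about the tool's x, y, z in rad, then the closure, from 0 (fully open) to 1 (shut). A call has 1 to 20 rows; each row is the pose to reach, as a shift and turn from the pose commanded when the call began, along the tool's axes at that moment; what a row does not reach only later rows make up. A row lasts 1/8 s, in which the tool goes at most 62.5 mm and 10.7 degrees, less where a joint would pass 70% of its speed; a pose out of reach is approached as far as the arm can. A call with a gripper value outside its range is refused whole. The fingers move at their own pace and stop on an object; the grip force is fixed at half the most. Time passes only in rows, so rows that repeat a pose let the fingers close. It gives the time, the measured TCP pose, the force, the opening and the grip force at its end, in the units of the state.
- get_obs(): the state, without advancing time (a new reading comes with each control period).
- camera(name): name is "scene" or "top"; returns a dict with "frame" (420x560x3 uint8, red, green, blue), "mtx" (3x3 intrinsics, pixels), "extrinsics" (4x4, takes a point from camera to world coordinates). Camera axes: x right, y up, looking along -z (the intrinsics and any distortion apply to the point x, -y, -z); pixel columns grow to the right and rows downward; lengths in m; the calibration is good to about 2 mm. A picture is of the moment at which its call begins. There is no depth.
- hand_in(): hands the job in; it is judged then, once.
Trained networks look in a picture, given as the dict that the camera call returned (one of the last four; its "shot" number tells which), for a name from the list of things; names that differ only in an ending like _2 or _b are one class to them, and where a whole thing is asked for, a point or a joint stands for the part that bears it (a point fixed in the world has none). Each returns a list of dicts, best first, with "confidence" (0 to 1); they miss things now and then, are a little off and sometimes report something else, mostly with a low value. They report only what shows in the picture. A call takes as long as a camera call. They do not tell look-alikes from the thing itself.
- spot_in(picture, name): "xyz" ([x, y, z] in m, in world coordinates, good to about 4 mm: the middle of the surface that is visible of it).
The state is a dict: "time_s": time; "q": joint angles; "dq": joint speeds; "joint_efforts": joint torques, N m; "eef_pos": TCP position; "eef_rot": TCP orientation; "wrist_force": force on the tool from outside, world axes, zero at the start; "torque": the same for the moment, N m; "opening": opening from 0.0 (shut) to 1.0 (fully open); "grasp_force": force on a finger pad.
Only numpy, scipy, OpenCV 4.12 (cv2) and the standard library are available. Lean on these libraries where they do the work, as an engineer would, in place of code of your own. Each camera call takes 0.05 s, during which the arm holds its last target. There are 200 camera calls.

### The job

Swing the measuring stand's steel brace out by its red knob until it snaps home at its end stop, then lay the aluminium strip flat along the white-lined lane so that it rests on both the stone block and the brace's rubber pad, its end clear of the knob. Then stand the blue bridge gauge across the strip, its two steel feet on the yellow foot marks, lowering it gently so that its sprung brass foot is pushed up by the strip and reads its thickness. Let go of everything and leave the carton, bottle, bin and brass offcut where they are.

Things in the scene. Friction and masses are not known exactly. Their poses are not given: they have to be found in the camera images.
- stand: Fixed measuring stand, moved and turned each time: dark stone block 120 (x) x 100 (y) x 40 high, origin at the centre of its underside on the table, z up. On its flat top the strip's lane runs along its y axis between two white lines at x = +-17.5. A small steel hinge lug, lower than the brace arm, sticks out of its +y face.
- gauge_spot (a point): Middle of the block's top (stand frame 0, 0, 40), axes as the stand, half way between the two yellow foot marks, 16 (x) x 32 (y), at x = +-37. The gauge's origin belongs here, gauge x along stand x (either way round).
- strip_spot (a point): Point in the stand frame at 0, 70, 40, axes as the stand, level with the block's top: the strip's origin (middle of its underside) belongs here, its length along stand y (either way round); about 20 mm of freedom lengthways, 12 mm sideways.
- brace_hinge (a point): Vertical hinge axis of the brace, stand frame 0, 68, 40 (at the height of the block's top); fixed to the stand.
- brace (a joint): Angle of the brace, rad. 0: stowed, arm along stand +x; grows anticlockwise seen from above; 1.571: end stop, arm along stand +y, in line with the lane. Over-centre spring (up to 0.1 N m, hinge friction 0.06 N m): pulls back towards 0 at small angles, snaps home by itself beyond about 1.2. Home is above 1.50. Starts between 0 and 0.3.
- brace_knob (a point): Centre of the top of the red upright knob (16 diameter, 41 tall, top 74 above the table) on the brace, 145 from the hinge axis. The brace is a steel bar 18 wide, top 33 above the table, reaching 155 from the hinge; its black rubber pad, 30 long, centred 85 from the hinge, is level with the block's top (40).
- strip: Loose aluminium strip 220 (x) x 28 (y) x 16 high, about 0.26 kg, with four dark hole marks on top; origin at the middle of its underside, z up. Starts flat on the table; its two ends are alike.
- gauge: Loose bridge gauge, about 0.55 kg, upright, origin at the centre of its underside, z up. Two steel feet 14 (x) x 30 (y) at x = +-37, 60 clear between; blue beam 88 x 30 at height 48 to 62; on it a black head to grip, 34 (x) x 26 (y), height 62 to 108. A brass pin, 8 diameter, shows 6 above the head, more as the foot rises. A half turn makes no difference.
- foot (a joint): Rise of the gauge's sprung brass foot (18 diameter pad at the middle between the feet), m. 0: level with the undersides of the steel feet; it reads the height of what stands between the feet, 0.016 on the strip. Spring pushes down with 1.2 N at 0 and 2.2 N at 0.016; range 0 to 0.03.
- carton: Loose cardboard carton 90 x 110 x 70 high, origin at the centre of its underside. Leave alone.
- bottle: Loose white bottle 56 diameter, 130 high, origin at the centre of its underside. Leave alone.
- bin: Loose open blue bin 90 x 80 x 50 high, origin at the centre of its underside. Leave alone.
- offcut: Loose brass round offcut 44 diameter, 30 high, origin at the centre of its underside. Leave alone.
Not all that is in view belongs to the job. Of the things that look like the strip, the smaller one is meant. There is more than one size of the gauge; the one meant has the size given above.

How it is judged:
On the way, in this order (a step that is already met when the one before it is completed fails the run):
1. the brace is swung out to its end stop (value of joint brace above 1.5 rad), for 0.2 s.
2. the strip lies released and still on block and brace pad, in the lane (value of joint brace above 1.5 rad and x of strip in the frame of strip_spot between -0.012 and 0.012 m and y of strip in the frame of strip_spot between -0.02 and 0.02 m and z of strip in the frame of strip_spot between -0.003 and 0.003 m and angle between the x axis of strip and the y axis of stand, either way round below 0.1 rad and angle between strip's own z axis and vertical below 0.04 rad and contact force between the fingers and strip below 0.05 N and linear speed of strip below 0.02 m/s), for 0.2 s.
At the end, for the whole second after the job is handed in: Brace home (above 1.50 rad); strip flat on block and pad, within 12 mm sideways, 20 mm lengthways, 0.1 rad of strip_spot; gauge upright on the block within 15 mm (x), 20 mm (y), 0.17 rad of gauge_spot; foot presses the strip, reading 13.5 to 18.5 mm; all released and still (value of joint brace above 1.5 rad and x of strip in the frame of strip_spot between -0.012 and 0.012 m and y of strip in the frame of strip_spot between -0.02 and 0.02 m and z of strip in the frame of strip_spot between -0.003 and 0.003 m and angle between the x axis of strip and the y axis of stand, either way round below 0.1 rad and angle between each of strip, gauge's own z axis and vertical below 0.04 rad and x of gauge in the frame of gauge_spot between -0.015 and 0.015 m and y of gauge in the frame of gauge_spot between -0.02 and 0.02 m and z of gauge in the frame of gauge_spot between -0.003 and 0.003 m and angle between the x axis of gauge and the x axis of stand, either way round below 0.17 rad and value of joint foot between 0.0135 and 0.0185 m and contact force between gauge and strip above 0.5 N and linear speed of each of strip, gauge below 0.02 m/s); the robot touches nothing.
It fails at once if the carton, bottle, bin or brass offcut is moved by more than 20 mm (distance of any of carton, bottle, bin, offcut from where it was at the start of the episode above 0.02 m).
It fails at once if the gauge is dropped or rammed down: faster than 0.35 m/s in the last 40 mm over its spot (horizontal distance between gauge and gauge_spot below 0.03 m and z of gauge in the frame of gauge_spot below 0.04 m and linear speed of gauge above 0.35 m/s).
It fails at once if the gauge is pressed onto the stand or the strip with over 80 N (contact force between gauge and stand above 80 N or contact force between gauge and strip above 80 N).
It also fails if it takes over 70 s, if anything falls off the work surface, if the arm or the gripper's body presses on something with over 40 N, if the wrist force passes 120 N, or if a joint passes its speed limit or range.

## Working session

There is one attempt and no reset: what is moved stays moved. The work goes in short steps, Python scripts to look and compute and a shell command to move; the robot and the scene stay as the last step left them, time stands still between calls to the robot, and variables do not carry over. Pictures are saved under pics/ and viewed, at most 10 in all, crops included, and the job is handed in when it is done.

```bash
mkdir -p pics; cat > h.py <<'E'
import numpy as np,cv2
from bench import get_obs,camera,hand_in,spot_in
from scipy.spatial.transform import Rotation as R
def ray(c,uv,z):
    K=np.array(c["mtx"]);T=np.array(c["extrinsics"])
    d=np.linalg.inv(K)@[uv[0],uv[1],1];d=T[:3,:3]@[d[0],-d[1],-d[2]];o=T[:3,3]
    return o+d*(z-o[2])/d[2]
def proj(c,P):
    K=np.array(c["mtx"]);T=np.array(c["extrinsics"])
    p=T[:3,:3].T@(np.array(P)-T[:3,3]);p=K@[p[0],-p[1],-p[2]];return p[:2]/p[2]
def tool(P=None):
    o=get_obs();q=o["eef_rot"];r=R.from_quat([q[1],q[2],q[3],q[0]])
    return np.array(o["eef_pos"]),r
def save(c,n,crop=None,f=1):
    im=c["frame"][:,:,::-1]
    if crop: im=im[crop[1]:crop[3],crop[0]:crop[2]]
    cv2.imwrite("pics/"+n,cv2.resize(im,None,fx=f,fy=f,interpolation=cv2.INTER_CUBIC))
E
python3 - <<'E'
from h import *
for n in("top","scene"):
    c=camera(n);save(c,n+"0.png",f=1.4)
    print(n,list(c),np.round(c["extrinsics"],3).tolist(),np.round(c["mtx"],1).tolist())
    for k in["stand","strip","gauge","brace_knob","brace","carton","bottle","bin","offcut"]:
        print(k,[(np.round(d["xyz"],3).tolist(),round(d["confidence"],2)) for d in spot_in(c,k)])
p,r=tool();print(p,r.as_matrix().round(3).tolist())
E
```

```text
top ['frame', 'mtx', 'extrinsics', 'shot'] [[-0.019, 0.998, -0.058, 0.405], [-1.0, -0.019, 0.003, 0.034], [0.002, 0.058, 0.998, 1.153], [0.0, 0.0, 0.0, 1.0]] [[449.0, 0.0, 279.6], [0.0, 449.0, 212.3], [0.0, 0.0, 1.0]]
stand [([0.497, 0.093, 0.038], 0.67)]
strip [([0.499, -0.35, 0.017], 0.7), ([0.177, -0.328, 0.025], 0.57)]
gauge [([0.341, -0.091, 0.079], 0.78), ([0.472, -0.171, 0.066], 0.68)]
brace_knob [([0.544, 0.167, 0.034], 0.65)]
brace [([0.55, 0.164, 0.034], 0.57)]
carton [([0.733, -0.122, 0.07], 0.9), ([0.549, 0.169, 0.034], 0.57)]
bottle [([0.669, -0.331, 0.085], 0.9), ([0.496, 0.094, 0.039], 0.57)]
bin [([0.637, 0.419, 0.004], 0.88)]
offcut [([0.379, 0.432, 0.026], 0.83)]
scene ['frame', 'mtx', 'extrinsics', 'shot'] [[0.084, -0.859, 0.505, 1.083], [0.996, 0.065, -0.054, -0.035], [0.014, 0.508, 0.861, 1.14], [0.0, 0.0, 0.0, 1.0]] [[397.3, 0.0, 286.3], [0.0, 397.3, 214.8], [0.0, 0.0, 1.0]]
stand [([0.512, 0.092, 0.043], 0.64)]
strip [([0.189, -0.335, 0.026], 0.69), ([0.513, -0.355, 0.014], 0.68), ([0.622, 0.415, 0.017], 0.64)]
gauge [([0.496, -0.176, 0.059], 0.93), ([0.35, -0.095, 0.084], 0.61), ([0.511, 0.088, 0.042], 0.46)]
brace_knob [([0.553, 0.166, 0.033], 0.75)]
brace [([0.555, 0.17, 0.03], 0.8)]
carton [([0.75, -0.119, 0.069], 0.84)]
bottle [([0.688, -0.334, 0.087], 0.75), ([0.558, 0.17, 0.027], 0.31)]
bin [([0.625, 0.416, 0.013], 0.75)]
offcut [([0.388, 0.433, 0.034], 0.58)]
[0.24532011 0.52004453 0.25629932] [[-0.904, 0.427, -0.0], [0.427, 0.904, -0.0], [0.0, -0.0, -1.0]]
```

View pics/top0.png

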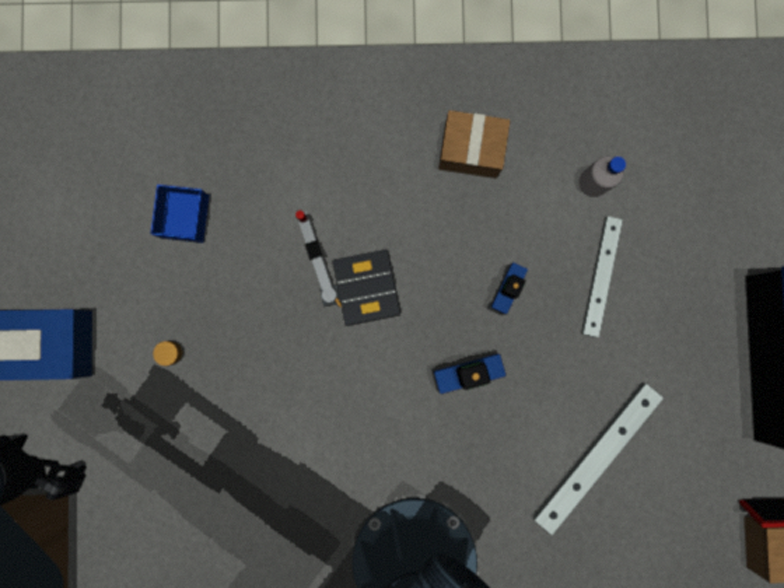

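View pics/scene0.png

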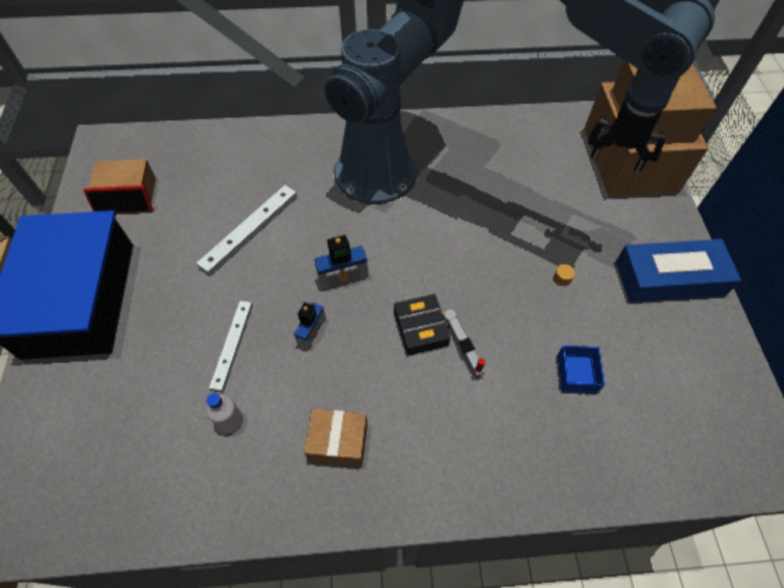

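The top view (1.4×) shows the stand around (367,287) and the brace running up-left from its hinge (328,296) to the red knob (301,215). The smaller strip is at (603,276), and the small and large gauges are at (509,288) and (469,372). Next I'll measure these by colour segmentation in both cameras.

```bash
python3 - <<'E'
from h import *
def blobs(c,m,z,name,amin,box=None):
    n,l,s,ce=cv2.connectedComponentsWithStats(m.astype(np.uint8))
    for i in range(1,n):
        if amin<=s[i,4]<4000:
            ys,xs=np.where(l==i)
            pts=np.array([ray(c,(x,y),z)[:2] for x,y in zip(xs,ys)])
            if not(0.1<pts[:,0].mean()<0.85 and abs(pts[:,1].mean())<0.5):continue
            (a,b),(w,h),t=cv2.minAreaRect((pts*1000).astype(np.float32))
            if w<h:w,h,t=h,w,t+90
            print(name,s[i,4],"px",ce[i].round(1),"mean",pts.mean(0).round(4),"rect",round(a),round(b),"size",round(w),round(h),"ang",round((t+90)%180-90,1))
for n in("top","scene"):
    c=camera(n);H=cv2.cvtColor(c["frame"],cv2.COLOR_RGB2HSV).astype(int);h,s,v=H[...,0],H[...,1],H[...,2]
    print(n)
    blobs(c,(abs(h-20)<9)&(s>150)&(v>110),.04,"yellow",15)
    blobs(c,((h<8)|(h>172))&(s>140)&(v>80),.074,"red",6)
    blobs(c,(s<50)&(v>165),.016,"strip",200)
    blobs(c,(abs(h-110)<14)&(s>130)&(v>50),.062,"blue",60)
    blobs(c,(v<35),.108,"black",60)
E
```

```text
top
yellow 89 px [258.2 190.1] mean [0.5267 0.0831] rect 527 83 size 33 17 ang -79.7
yellow 88 px [264.1 219.3] mean [0.4538 0.0699] rect 454 70 size 32 17 ang -81.6
yellow 212 px [117.9 252. ] mean [0.3799 0.4319] rect 380 432 size 39 38 ang 44.5
yellow 16 px [339.5 268.5] mean [ 0.3287 -0.114 ] rect 329 -114 size 7 7 ang 88.9
red 28 px [213.8 153. ] mean [0.6154 0.1879] rect 615 188 size 14 12 ang 43.9
strip 246 px [339.6  98.5] mean [ 0.7624 -0.1291] rect 762 -129 size 90 19 ang -9.5
strip 780 px [430.3 197.7] mean [ 0.5019 -0.3529] rect 503 -353 size 217 26 ang -13.8
strip 1711 px [427.3 327.9] mean [ 0.1755 -0.333 ] rect 177 -334 size 313 37 ang -41.3
blue 104 px [440.6 117.1] mean [ 0.6965 -0.3705] rect 696 -371 size 27 24 ang -47.1
blue 1009 px [127.6 152. ] mean [0.6241 0.4009] rect 626 406 size 91 81 ang -7.5
blue 106 px [368.1 193.5] mean [ 0.5108 -0.1858] rect 505 -185 size 34 30 ang -24.5
blue 149 px [358.3 216. ] mean [ 0.4563 -0.1603] rect 457 -160 size 30 29 ang -27.8
blue 196 px [352.7 261.3] mean [ 0.347  -0.1434] rect 346 -143 size 40 31 ang 17.2
blue 265 px [319.2 
[... 1179 characters left out ...]
 -0.0603] rect 316 -64 size 42 41 ang -77.2
blue 119 px [231.1 188.1] mean [ 0.3357 -0.1384] rect 336 -136 size 42 41 ang 13.0
blue 142 px [219.7 231.6] mean [ 0.4946 -0.1753] rect 486 -173 size 88 30 ang -27.4
blue 983 px [414.4 263.4] mean [0.6451 0.3966] rect 644 397 size 108 93 ang -7.4
blue 82 px [152.4 285.6] mean [ 0.6546 -0.3652] rect 654 -365 size 29 25 ang 5.2
black 230 px [242.  179.1] mean [ 0.3357 -0.0993] rect 333 -99 size 73 44 ang 8.1
black 123 px [219.1 225.2] mean [ 0.4984 -0.1713] rect 496 -172 size 47 35 ang -24.9
black 202 px [300.3 244.2] mean [0.5791 0.0622] rect 566 47 size 137 73 ang 51.9
black 62 px [332.3 246.8] mean [0.5946 0.1538] rect 595 154 size 26 24 ang 15.5
```

Both cameras agree:
- **Stand:** centre (0.490, 0.0765), yaw 10.3°.
- **Brace:** hinge (0.478, 0.143), knob (0.616, 0.188). The knob radius comes out at 145 mm, as it should, with the brace at about 0.13 rad.
- **Strip:** (0.503, -0.353), yaw -13.7°, 218×27 mm.
- **Gauge:** (0.482, -0.172), yaw -27.7°, 88 mm beam.

First I'll move over the knob, with the jaws closing along the knob's tangent.

```bash
cat >> h.py <<'E'
def plan(wps,yaw0=None):
    "wps: (x,y,z,yaw_deg of tool y axis); prints tool shift and turn z"
    p,r=tool();M=r.as_matrix();y0=np.degrees(np.arctan2(M[1,1],M[0,1]))
    o=get_obs();print("t",round(o["time_s"],2),"p",p.round(4),"yaw",y0.round(1),"tilt",M[:,2].round(3),"open",round(o["opening"],3),"gf",round(o["grasp_force"],2),"F",np.round(o["wrist_force"],1),"q",np.round(o["q"],2))
    for w in wps:
        print(w,"->",(M.T@(np.array(w[:3])-p)).round(4),"rz",np.round(-np.radians((w[3]-y0+180)%360-180),3))
E
python3 -m jog '[-0.476,-0.142,0.09,0,0,-0.754,0.45, -0.476,-0.142,0.09,0,0,-0.754,0.45, -0.476,-0.142,0.09,0,0,-0.754,0.45, -0.476,-0.142,0.09,0,0,-0.754,0.45, -0.476,-0.142,0.09,0,0,-0.754,0.45, -0.476,-0.142,0.09,0,0,-0.754,0.45, -0.476,-0.142,0.09,0,0,-0.754,0.45, -0.476,-0.142,0.09,0,0,-0.754,0.45, -0.476,-0.142,0.09,0,0,-0.754,0.45, -0.476,-0.142,0.09,0,0,-0.754,0.45, -0.476,-0.142,0.09,0,0,-0.754,0.45, -0.476,-0.142,0.09,0,0,-0.754,0.45]'
python3 -c "
from h import *
h=np.array([.4778,.1434])
W=[(.616,.188,.07,107.9)]
for a in range(18,106,8): W.append((*(h+.145*np.array([np.cos(np.radians(a)),np.sin(np.radians(a))])).round(4),.07,a+90))
plan(W)"
```

```text
time_s: 2.6
eef_pos: [0.6143, 0.1901, 0.1668]
eef_rot: [0.0, -0.157, 0.988, 0.0]
wrist_force: [0.2, 0.4, 0.7]
opening: 0.553
grasp_force: 0.0
t 2.6 p [0.6143 0.1901 0.1668] yaw 108.1 tilt [ 0.  0. -1.] open 0.553 gf 0.0 F [0.2 0.4 0.7] q [ 0.12  0.41  1.5   0.    1.23 -1.77]
(0.616, 0.188, 0.07, 107.9) -> [-0.0009 -0.0026  0.0968] rz 0.003
(np.float64(0.6157), np.float64(0.1882), 0.07, 108) -> [-0.0007 -0.0023  0.0968] rz 0.001
(np.float64(0.6081), np.float64(0.207), 0.07, 116) -> [0.0007 0.018  0.0968] rz -0.138
(np.float64(0.598), np.float64(0.2245), 0.07, 124) -> [0.0049 0.0377 0.0968] rz -0.278
(np.float64(0.5856), np.float64(0.2404), 0.07, 132) -> [0.0117 0.0567 0.0968] rz -0.418
(np.float64(0.571), np.float64(0.2545), 0.07, 140) -> [0.0212 0.0746 0.0968] rz -0.557
(np.float64(0.5546), np.float64(0.2664), 0.07, 148) -> [0.0331 0.091  0.0968] rz -0.697
(np.float64(0.5368), np.float64(0.2759), 0.07, 156) -> [0.0471 0.1056 0.0968] rz -0.837
(np.float64(0.5178), np.float64(0.2828), 0.07, 164) -> [0.063  0.118  0.0968] rz -0.976
(np.float64(0.498), np.float64(0.287), 0.07, 172) -> [0.0806 0.1282 0.0968] rz -1.116
(np.float64(0.4778), np.float64(0.2884), 0.07, 180) -> [0.0993 0.1358 0.0968] rz -1.255
(np.float64(0.4576), np.float64(0.287), 0.07, 188) -> [0.119  0.1407 0.0968] rz -1.395
```

```bash
python3 -m jog '[-0.001,-0.002,0.04,0,0,0,0.45, -0.001,-0.002,0.07,0,0,0,0.45, -0.001,-0.002,0.094,0,0,0,0.45, -0.001,-0.002,0.094,0,0,0,0.45, 0.001,0.018,0.094,0,0,-0.138,0.45, 0.005,0.038,0.094,0,0,-0.278,0.45, 0.012,0.057,0.094,0,0,-0.418,0.45, 0.021,0.075,0.094,0,0,-0.557,0.45, 0.033,0.091,0.094,0,0,-0.697,0.45, 0.047,0.106,0.094,0,0,-0.837,0.45, 0.063,0.118,0.094,0,0,-0.976,0.45, 0.081,0.128,0.094,0,0,-1.116,0.45, 0.099,0.136,0.094,0,0,-1.255,0.45, 0.109,0.139,0.094,0,0,-1.33,0.45, 0.114,0.140,0.094,0,0,-1.36,0.45, 0.114,0.140,0.094,0,0,-1.36,0.45, 0.114,0.140,0.05,0,0,-1.36,0.45, 0.114,0.140,0.01,0,0,-1.36,0.45, 0.114,0.140,0.0,0,0,-1.36,0.45]'
python3 - <<'E'
from h import *
c=camera("top");save(c,"top1.png",(150,100,470,300),2.5)
H=cv2.cvtColor(c["frame"],cv2.COLOR_RGB2HSV).astype(int);h,s,v=H[...,0],H[...,1],H[...,2]
m=((h<8)|(h>172))&(s>140)&(v>80);m[:100]=0
n,l,st,ce=cv2.connectedComponentsWithStats(m.astype(np.uint8))
print([(st[i,4],ce[i].round(1),ray(c,ce[i],.074).round(4)) for i in range(1,n)])
plan([(.503,-.353,.12,76.3),(.503,-.353,.03,76.3)])
E
```

```text
time_s: 4.97
eef_pos: [0.466, 0.2873, 0.1698]
eef_rot: [-0.003, 0.742, -0.67, 0.002]
wrist_force: [-0.3, 0.8, -1.2]
opening: 0.552
grasp_force: 0.0
[(np.int32(62), array([551.7, 374.5]), array([ 0.0727, -0.6037,  0.074 ]))]
t 5.03 p [0.4656 0.2872 0.1695] yaw -174.2 tilt [ 0.005  0.002 -1.   ] open 0.549 gf 0.0 F [0.9 0.2 0.2] q [ 0.34  0.21  1.76 -0.    1.17 -2.91]
(0.503, -0.353, 0.12, 76.3) -> [0.6407 0.0279 0.0486] rz 1.911
(0.503, -0.353, 0.03, 76.3) -> [0.6409 0.0284 0.1386] rz 1.911
```

View pics/top1.png

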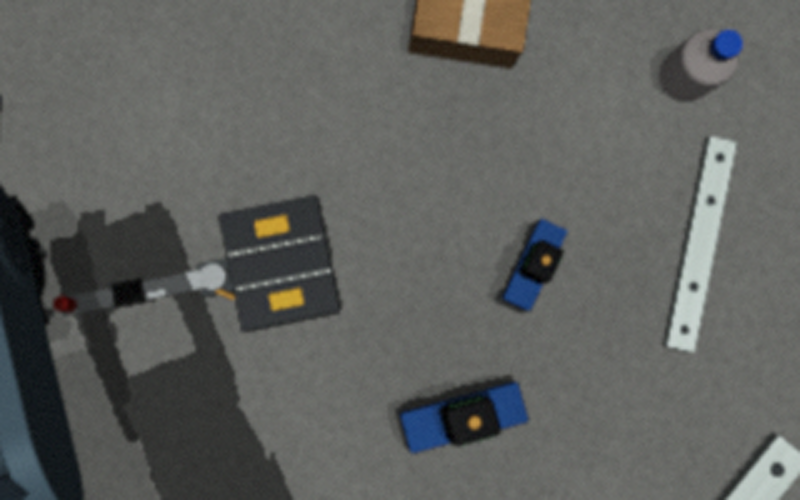

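The brace is home: the knob, at (64,303) in the crop, lines up with the lane. Next is the strip.

```bash
python3 -m jog '[0.641,0.028,-0.02,0,0,1.911,0.4, 0.641,0.028,-0.02,0,0,1.911,0.4, 0.641,0.028,-0.02,0,0,1.911,0.4, 0.641,0.028,-0.02,0,0,1.911,0.4, 0.641,0.028,-0.02,0,0,1.911,0.4, 0.641,0.028,-0.02,0,0,1.911,0.4, 0.641,0.028,-0.02,0,0,1.911,0.4, 0.641,0.028,-0.02,0,0,1.911,0.4, 0.641,0.028,-0.02,0,0,1.911,0.4, 0.641,0.028,-0.02,0,0,1.911,0.4, 0.641,0.028,-0.02,0,0,1.911,0.4, 0.641,0.028,-0.02,0,0,1.911,0.4, 0.641,0.028,-0.02,0,0,1.911,0.4, 0.641,0.028,-0.02,0,0,1.911,0.4]'
python3 - <<'E'
from h import *
c=camera("top")
H=cv2.cvtColor(c["frame"],cv2.COLOR_RGB2HSV).astype(int);h,s,v=H[...,0],H[...,1],H[...,2]
m=((h<8)|(h>172))&(s>120)&(v>60);m[:100]=0;m[:,400:]=0
n,l,st,ce=cv2.connectedComponentsWithStats(m.astype(np.uint8))
for i in range(1,n):
    P=ray(c,ce[i],.074);print(st[i,4],P.round(4),"brace deg",np.degrees(np.arctan2(P[1]-.1434,P[0]-.4778))-10.3)
plan([(.503,-.353,.10,76.3),(.503,-.353,.03,76.3)])
E
```

```text
time_s: 6.78
eef_pos: [0.5016, -0.3521, 0.1861]
eef_rot: [-0.0, 0.117, 0.993, 0.0]
wrist_force: [-0.4, -0.9, -1.5]
opening: 0.6
grasp_force: 0.0
35 [0.4523 0.2851 0.074 ] brace deg 89.90616640315636
t 6.83 p [ 0.5016 -0.3523  0.1863] yaw 76.5 tilt [-0.  0. -1.] open 0.601 gf 0.0 F [ 0.4 -0.6 -0.7] q [-0.81  0.33  1.57  0.    1.24 -2.14]
(0.503, -0.353, 0.1, 76.3) -> [-0.0015 -0.0004  0.0863] rz 0.004
(0.503, -0.353, 0.03, 76.3) -> [-0.0015 -0.0004  0.1563] rz 0.004
```

Brace at about 89.9°, so it is home. I'll descend, grip and lift the strip.

```bash
python3 -m jog '[-0.001,0,0.05,0,0,0,0.4, -0.001,0,0.1,0,0,0,0.4, -0.001,0,0.135,0,0,0,0.4, -0.001,0,0.15,0,0,0,0.4, -0.001,0,0.155,0,0,0,0.4, -0.001,0,0.155,0,0,0,0.4, -0.001,0,0.155,0,0,0,1, -0.001,0,0.155,0,0,0,1, -0.001,0,0.155,0,0,0,1, -0.001,0,0.155,0,0,0,1, -0.001,0,0.155,0,0,0,1, -0.001,0,0.155,0,0,0,1]'; python3 -c "
from h import *
plan([])"
python3 -m jog '[0,0,-0.03,0,0,0,1, 0,0,-0.07,0,0,0,1, 0,0,-0.11,0,0,0,1, 0,0,-0.13,0,0,0,1, 0,0,-0.13,0,0,0,1, 0,0,-0.13,0,0,0,1]'
python3 -c "
from h import *
s=np.array([.490,.0765]);a=np.radians(10.3);ux=np.array([np.cos(a),np.sin(a)]);uy=np.array([-ux[1],ux[0]])
t=s+.07*uy;print(t)
c=camera('scene');save(c,'scene2.png',(100,130,360,320),3)
H=cv2.cvtColor(c['frame'],cv2.COLOR_RGB2HSV).astype(int);m=(H[...,1]<50)&(H[...,2]>150)
plan([(*t,.16,10.3),(*t,.075,10.3)])"
```

```text
time_s: 8.32
eef_pos: [0.5033, -0.355, 0.0332]
eef_rot: [0.001, 0.119, 0.993, -0.001]
wrist_force: [-0.8, 0.7, 6.7]
opening: 0.308
grasp_force: 59.9
t 8.32 p [ 0.5033 -0.355   0.0332] yaw 76.4 tilt [ 0.002 -0.002 -1.   ] open 0.308 gf 59.88 F [-0.8  0.7  6.7] q [-0.81  0.55  1.63  0.    0.97 -2.14]
time_s: 9.07
eef_pos: [0.5014, -0.3533, 0.1594]
eef_rot: [-0.001, 0.119, 0.993, 0.001]
wrist_force: [0.1, 0.4, -3.2]
opening: 0.306
grasp_force: 59.8
[0.47748384 0.14537195]
t 9.12 p [ 0.5013 -0.3532  0.159 ] yaw 76.4 tilt [-0.003  0.003 -1.   ] open 0.307 gf 59.79 F [ 0.2  0.  -1.6] q [-0.81  0.37  1.58 -0.    1.2  -2.14]
(np.float64(0.47748384494185553), np.float64(0.1453719526553479), 0.16, 10.3) -> [1.407e-01 4.789e-01 4.000e-04] rz 1.153
(np.float64(0.47748384494185553), np.float64(0.1453719526553479), 0.075, 10.3) -> [0.1404 0.4787 0.0854] rz 1.153
```

View pics/scene2.png

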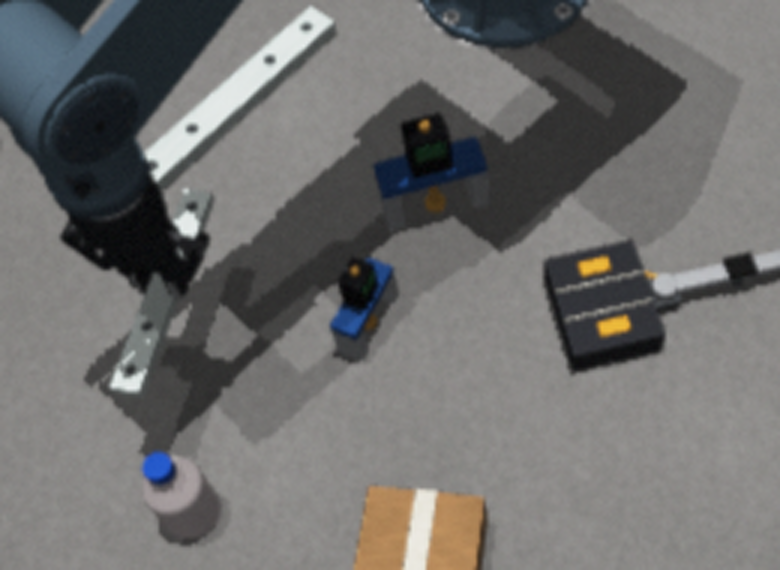

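The strip is held level at its middle. Now I'll carry it over the lane, high enough to clear the gauges.

```bash
python3 -m jog '[0,0,-0.03,0,0,0,1, 0.02,0.05,-0.05,0,0,0.15,1, 0.14,0.479,-0.05,0,0,1.153,1, 0.14,0.479,-0.05,0,0,1.153,1, 0.14,0.479,-0.05,0,0,1.153,1, 0.14,0.479,-0.05,0,0,1.153,1, 0.14,0.479,-0.05,0,0,1.153,1, 0.14,0.479,-0.05,0,0,1.153,1, 0.14,0.479,-0.05,0,0,1.153,1, 0.14,0.479,-0.05,0,0,1.153,1, 0.14,0.479,-0.05,0,0,1.153,1, 0.14,0.479,-0.05,0,0,1.153,1, 0.14,0.479,-0.05,0,0,1.153,1, 0.14,0.479,-0.05,0,0,1.153,1]'
python3 -c "
from h import *
plan([(.4775,.1454,.095,10.3),(.4775,.1454,.073,10.3)])"
```

```text
time_s: 10.88
eef_pos: [0.4792, 0.1434, 0.2112]
eef_rot: [-0.0, 0.641, 0.767, -0.0]
wrist_force: [0.3, -0.1, -2.3]
opening: 0.304
grasp_force: 59.9
t 10.88 p [0.4792 0.1434 0.2112] yaw 10.2 tilt [-0. -0. -1.] open 0.304 gf 59.92 F [ 0.3 -0.1 -2.3] q [ 0.05  0.06  1.84 -0.    1.25 -0.13]
(0.4775, 0.1454, 0.095, 10.3) -> [ 0.0023 -0.0013  0.1162] rz -0.001
(0.4775, 0.1454, 0.073, 10.3) -> [ 0.0023 -0.0013  0.1382] rz -0.001
```

```bash
python3 -m jog '[0.002,-0.001,0.05,0,0,0,1, 0.002,-0.001,0.1,0,0,0,1, 0.002,-0.001,0.12,0,0,0,1, 0.002,-0.001,0.13,0,0,0,1, 0.002,-0.001,0.13,0,0,0,1, 0.002,-0.001,0.13,0,0,0,1]'
python3 -c "
from h import *
c=camera('scene');save(c,'scene3.png',(250,180,390,285),5)
plan([(.4775,.1454,.073,10.3)])"
```

```text
time_s: 11.62
eef_pos: [0.4789, 0.1461, 0.0825]
eef_rot: [0.001, 0.641, 0.768, 0.001]
wrist_force: [-0.0, 0.9, -2.3]
opening: 0.304
grasp_force: 59.9
t 11.68 p [0.4788 0.1462 0.0826] yaw 10.3 tilt [ 0.002  0.    -1.   ] open 0.306 gf 59.93 F [-0.2 -0.8 -1. ] q [ 0.06  0.25  1.92  0.    0.97 -0.12]
(0.4775, 0.1454, 0.073, 10.3) -> [-0.0005 -0.0015  0.0096] rz 0.0
```

View pics/scene3.png

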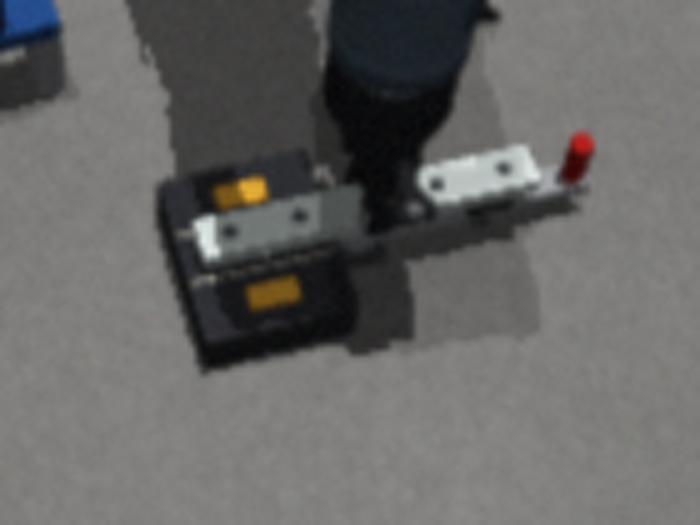

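The strip is over the lane, between the yellow marks at (240,190) and (273,292), with its end short of the knob at (578,155). I'll lower it and release.

```bash
python3 -m jog '[0,-0.001,0.004,0,0,0,1, 0,-0.001,0.007,0,0,0,1, 0,-0.001,0.009,0,0,0,1, 0,-0.001,0.009,0,0,0,1, 0,-0.001,0.009,0,0,0,1]'
```

```text
time_s: 12.3
eef_pos: [0.4767, 0.146, 0.0732]
eef_rot: [-0.0, 0.641, 0.768, -0.0]
wrist_force: [-4.6, -0.5, 9.4]
opening: 0.302
grasp_force: 61.2
```

```bash
python3 -m jog '[0,0,0,0,0,0,0.45, 0,0,0,0,0,0,0.45, 0,0,0,0,0,0,0.45, 0,0,0,0,0,0,0.45, 0,0,-0.03,0,0,0,0.45, 0,0,-0.08,0,0,0,0.45, 0,0,-0.13,0,0,0,0.3, 0,0,-0.14,0,0,0,0.3, 0,0,-0.14,0,0,0,0.3]'
python3 -c "
from h import *
c=camera('scene')
for z in[.056]:
    H=cv2.cvtColor(c['frame'],cv2.COLOR_RGB2HSV).astype(int);m=((H[...,1]<60)&(H[...,2]>120)).astype(np.uint8);m[:180]=0;m[:,:260]=0;m[300:]=0;m[:,370:]=0
    ys,xs=np.where(m);print(len(xs))
save(c,'scene4.png',(250,180,390,285),5)
plan([(.482,-.172,.17,-27.7),(.482,-.172,.17,152.3),(.482,-.172,.1,-27.7)])"
```

```text
time_s: 13.42
eef_pos: [0.4769, 0.146, 0.2125]
eef_rot: [0.0, 0.641, 0.768, 0.0]
wrist_force: [-0.6, 0.3, -0.2]
opening: 0.701
grasp_force: 0.0
7972
t 13.47 p [0.4761 0.1459 0.2112] yaw 10.3 tilt [-0.001 -0.    -1.   ] open 0.695 gf 0.0 F [0.5 0.6 0.1] q [ 0.06  0.06  1.84 -0.    1.25 -0.12]
(0.482, -0.172, 0.17, -27.7) -> [-0.3138 -0.0511  0.0412] rz 0.663
(0.482, -0.172, 0.17, 152.3) -> [-0.3138 -0.0511  0.0412] rz -2.478
(0.482, -0.172, 0.1, -27.7) -> [-0.3139 -0.051   0.1112] rz 0.663
```

View pics/scene4.png

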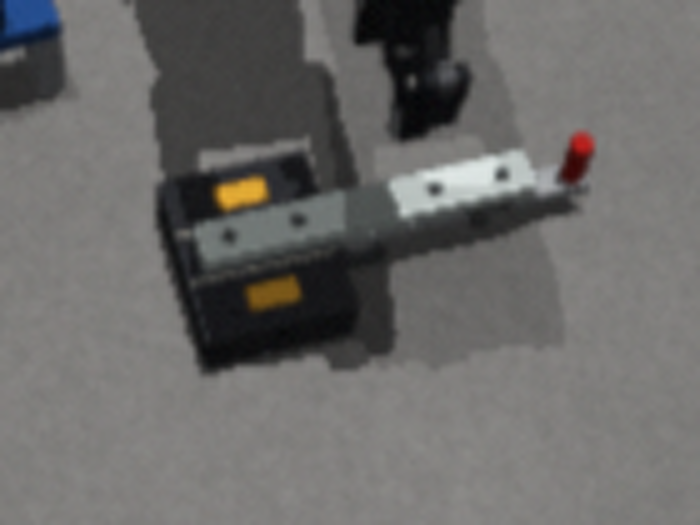

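The strip lies flat between block and pad, its end at about (530,170), clear of the knob at (580,155). I'll check its centre from the hole marks and move over the gauge.

```bash
python3 -m jog '[-0.314,-0.051,0.02,0,0,0.663,0.3, -0.314,-0.051,0.02,0,0,0.663,0.3, -0.314,-0.051,0.02,0,0,0.663,0.3, -0.314,-0.051,0.02,0,0,0.663,0.3, -0.314,-0.051,0.02,0,0,0.663,0.3, -0.314,-0.051,0.02,0,0,0.663,0.3, -0.314,-0.051,0.02,0,0,0.663,0.3, -0.314,-0.051,0.02,0,0,0.663,0.3, -0.314,-0.051,0.03,0,0,0.663,0.3]'
python3 -c "
from h import *
c=camera('scene')
P=[ray(c,(250+x/5,180+y/5),.056)[:2] for x,y in[(229,236),(298,220),(434,189),(503,174)]];m=np.mean(P,0);a=np.radians(10.3)
d=m-[.49,.0765];print('strip in stand',np.array([[np.cos(a),np.sin(a)],[-np.sin(a),np.cos(a)]])@d,np.degrees(np.arctan2(*(P[3]-P[0])[::-1])))
plan([(.482,-.172,.15,-27.7),(.482,-.172,.1,-27.7)])
save(c,'scene5.png',(150,150,290,255),5)"
```

```text
time_s: 14.6
eef_pos: [0.4834, -0.1709, 0.1825]
eef_rot: [0.001, 0.855, 0.518, 0.0]
wrist_force: [0.0, -0.2, -0.3]
opening: 0.698
grasp_force: 0.0
strip in stand [0.00124546 0.07246833] 100.02095148251611
t 14.65 p [ 0.4824 -0.1705  0.1807] yaw -27.6 tilt [-0.001  0.001 -1.   ] open 0.699 gf 0.0 F [-1.2  0.  -2.3] q [-0.57  0.12  1.83  0.    1.18 -0.09]
(0.482, -0.172, 0.15, -27.7) -> [-0.0015  0.0004  0.0307] rz 0.002
(0.482, -0.172, 0.1, -27.7) -> [-0.0016  0.0005  0.0807] rz 0.002
```

View pics/scene5.png

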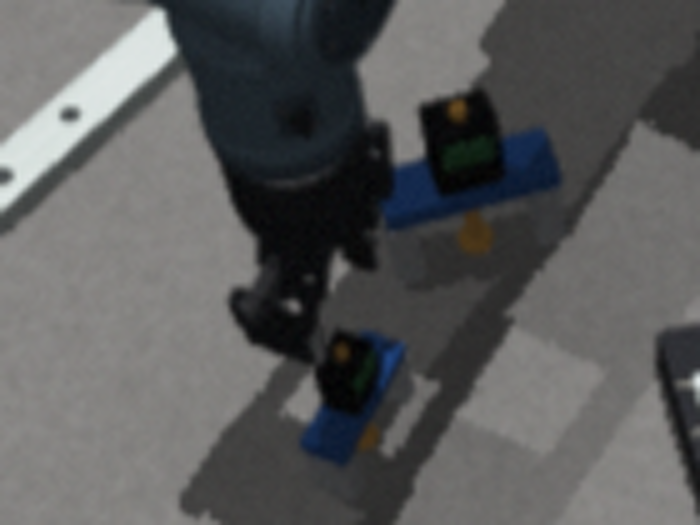

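The strip is within 3 mm and 0.3° of its spot. The gripper is above the small gauge, whose head is at (347,370), so I'll descend and grip.

```bash
python3 -m jog '[-0.002,0,0.03,0,0,0,0.3, -0.002,0,0.06,0,0,0,0.3, -0.002,0,0.075,0,0,0,0.3, -0.002,0,0.08,0,0,0,0.3, -0.002,0,0.08,0,0,0,0.3, -0.002,0,0.08,0,0,0,1, -0.002,0,0.08,0,0,0,1, -0.002,0,0.08,0,0,0,1, -0.002,0,0.08,0,0,0,1, -0.002,0,0.08,0,0,0,1, -0.002,0,0.08,0,0,0,1]'
```

```text
time_s: 16.02
eef_pos: [0.4825, -0.1742, 0.1035]
eef_rot: [0.001, 0.856, 0.517, 0.0]
wrist_force: [-1.8, 2.1, 5.5]
opening: 0.385
grasp_force: 60.8
```

```bash
python3 -m jog '[0,0,-0.02,0,0,0,1, 0,0,-0.06,0,0,0,1, 0,0,-0.1,0,0,0,1, 0,0,-0.11,0,0,0,1, 0,0,-0.11,0,0,0,1]'
python3 -c "
from h import *
plan([(.490,.0765,.2135,10.3)])"
```

```text
time_s: 16.65
eef_pos: [0.4815, -0.1736, 0.2115]
eef_rot: [-0.0, 0.856, 0.517, -0.0]
wrist_force: [0.1, 0.2, -6.5]
opening: 0.393
grasp_force: 61.8
t 16.65 p [ 0.4815 -0.1736  0.2115] yaw -27.7 tilt [-0.  0. -1.] open 0.393 gf 61.83 F [ 0.1  0.2 -6.5] q [-0.58  0.09  1.81 -0.    1.25 -0.1 ]
(0.49, 0.0765, 0.2135, 10.3) -> [ 0.2255 -0.1086 -0.0019] rz -0.663
```

Lifted: the extra 6.5 N is about the gauge's weight. Next, over the stand.

```bash
python3 -m jog '[0.226,-0.109,-0.01,0,0,-0.663,1, 0.226,-0.109,-0.01,0,0,-0.663,1, 0.226,-0.109,-0.01,0,0,-0.663,1, 0.226,-0.109,-0.01,0,0,-0.663,1, 0.226,-0.109,-0.01,0,0,-0.663,1, 0.226,-0.109,-0.01,0,0,-0.663,1, 0.226,-0.109,-0.01,0,0,-0.663,1, 0.226,-0.109,0.0,0,0,-0.663,1, 0.226,-0.109,0.02,0,0,-0.663,1, 0.226,-0.109,0.03,0,0,-0.663,1, 0.226,-0.109,0.03,0,0,-0.663,1, 0.226,-0.109,0.03,0,0,-0.663,1]'
python3 -c "
from h import *
c=camera('scene');save(c,'scene6.png',(250,160,390,265),5)
plan([(.490,.0765,.1435,10.3)])
a=np.radians(10.3);R2=np.array([[np.cos(a),-np.sin(a)],[np.sin(a),np.cos(a)]]);p,_=tool()
# expected pixels of gauge beam top corners & feet-bottom corners, if centred on TCP
for z in(.062,0.):
    print([((proj(c,[*(p[:2]+R2@[x,y]),p[2]-.1035+z])-[250,160])*5).round(0).tolist() for x,y in[(44,15),(44,-15),(-44,-15),(-44,15)] for x,y in[(x/1000,y/1000)]])
"
```

```text
time_s: 18.15
eef_pos: [0.4907, 0.0767, 0.1828]
eef_rot: [0.0, 0.641, 0.768, 0.0]
wrist_force: [0.5, 0.4, -6.4]
opening: 0.388
grasp_force: 61.3
t 18.2 p [0.4909 0.0768 0.183 ] yaw 10.3 tilt [ 0.001 -0.    -1.   ] open 0.384 gf 61.26 F [ 0.3 -0.3 -7.3] q [-0.08  0.09  1.87  0.    1.18 -0.26]
(0.49, 0.0765, 0.1435, 10.3) -> [-0.0001 -0.001   0.0395] rz -0.0
[[309.0, 317.0], [259.0, 328.0], [218.0, 203.0], [266.0, 193.0]]
[[302.0, 367.0], [255.0, 378.0], [215.0, 257.0], [261.0, 247.0]]
```

View pics/scene6.png

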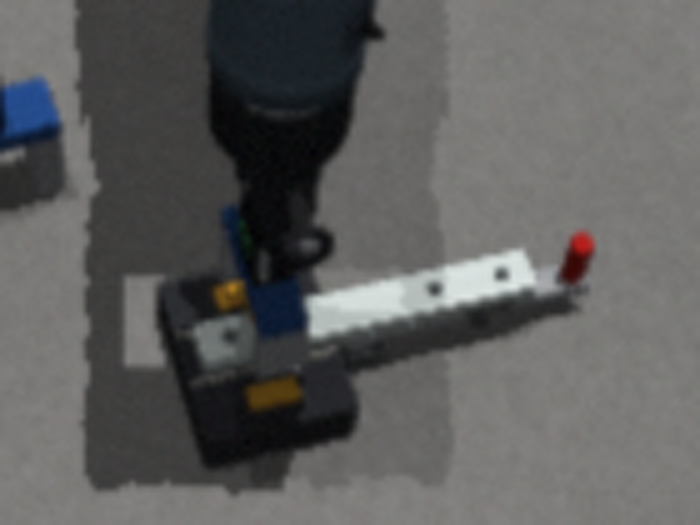

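The beam end in the picture, (256,338)–(305,328), agrees with the projection to 2 mm. I'll lower it gently.

```bash
python3 -m jog '[0,-0.001,0.008,0,0,0,1, 0,-0.001,0.016,0,0,0,1, 0,-0.001,0.023,0,0,0,1, 0,-0.001,0.029,0,0,0,1, 0,-0.001,0.033,0,0,0,1, 0,-0.001,0.036,0,0,0,1, 0,-0.001,0.038,0,0,0,1, 0,-0.001,0.039,0,0,0,1, 0,-0.001,0.039,0,0,0,1, 0,-0.001,0.039,0,0,0,1]'
```

```text
time_s: 19.45
eef_pos: [0.4895, 0.0768, 0.1438]
eef_rot: [0.0, 0.641, 0.768, 0.0]
wrist_force: [-3.6, 1.9, 4.0]
opening: 0.385
grasp_force: 62.7
```

The feet are down: the force changed by about 10 N, against 2 N from the spring alone. Release, lift and retreat.

```bash
python3 -m jog '[0,0,0,0,0,0,0.35, 0,0,0,0,0,0,0.35, 0,0,0,0,0,0,0.35, 0,0,0,0,0,0,0.35, 0,0,0,0,0,0,0.35, 0,0,-0.03,0,0,0,0.35, 0,0,-0.07,0,0,0,0.35, 0,0,-0.12,0,0,0,0.35, 0,0,-0.13,0,0,0,0.35, -0.15,-0.1,-0.13,0,0,0,0.35, -0.15,-0.1,-0.13,0,0,0,0.35, -0.15,-0.1,-0.13,0,0,0,0.35, -0.15,-0.1,-0.13,0,0,0,0.35, -0.15,-0.1,-0.13,0,0,0,0.35]'
python3 -c "
from h import *
c=camera('scene');save(c,'scene7.png',(250,160,390,265),5)
a=np.radians(10.3);R2=np.array([[np.cos(a),-np.sin(a)],[np.sin(a),np.cos(a)]])
for z in(.102,.04,.164):
    print(z,[((proj(c,[*(np.array([.49,.0765])+R2@[x/1000,y/1000]),z])-[250,160])*5).round(0).tolist() for x,y in[(44,15),(44,-15),(-44,-15),(-44,15),(0,0)]])
plan([])"
```

```text
time_s: 21.2
eef_pos: [0.4176, -0.0886, 0.2728]
eef_rot: [-0.0, 0.641, 0.767, 0.0]
wrist_force: [-0.9, -0.3, 0.4]
opening: 0.645
grasp_force: 0.0
0.102 [[304.0, 348.0], [256.0, 359.0], [216.0, 237.0], [263.0, 226.0], [259.0, 292.0]]
0.04 [[297.0, 396.0], [251.0, 406.0], [213.0, 288.0], [258.0, 277.0], [255.0, 341.0]]
0.164 [[311.0, 296.0], [261.0, 308.0], [219.0, 181.0], [268.0, 171.0], [264.0, 238.0]]
t 21.25 p [ 0.4178 -0.0881  0.2729] yaw 10.3 tilt [-0.001  0.001 -1.   ] open 0.651 gf 0.0 F [-0.5  0.5 -0.6] q [-0.49 -0.18  1.94  0.    1.39 -0.67]
```

View pics/scene7.png

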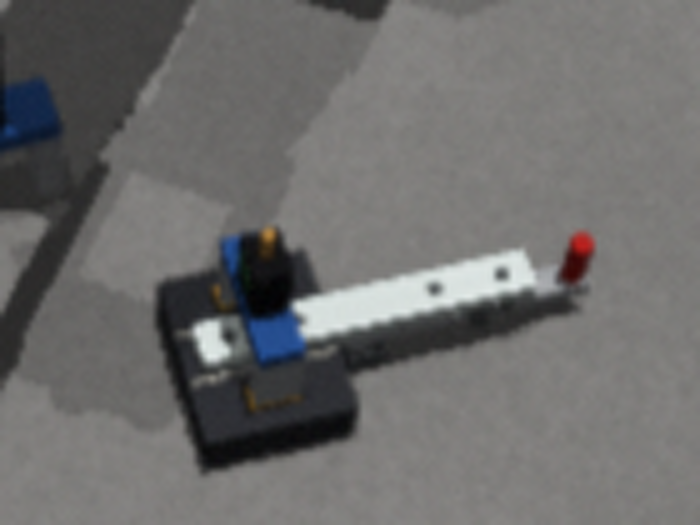

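The gauge stands on both yellow marks. Its corners match the target projection to about 2 mm, and the pin at (267,235) stands well out of the head, so the foot has risen. The strip and brace haven't moved, so I'll hand in.

```bash
python3 -c "
from bench import hand_in
print(hand_in())"
```

```text
the job is handed in; nothing more can be done
None
```

I handed the job in at about 21 s of the 70 s allowed, though no verdict came back: the brace is home, the strip lies on the block and pad within 3 mm of its spot, and the gauge stands on both foot marks to about 2 mm with its pin raised by the strip (reading not measured).

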